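# Find and mark the loose spice jar lid

## Robot

A 6-joint arm with a two-finger parallel gripper is mounted at the origin on a cart in front of the work surface, level with it; the furniture and walls round the work are solid. World frame = base frame: x ahead of the robot, y to its left, z up, the work surface at z = 0. Lengths are in m, angles in rad, forces in N, time in s.
With the tool pointing down it reaches from about 0.375 to 0.9 m from the base axis. Payload 3.1 kg.
Tool frame: the origin (TCP) lies between the finger pads; the fingertips stand 8 mm ahead of it and the grasp point (between the pads) lies 11 mm behind it (tip_reach is the distance from the TCP to the fingertips, in m); z points along the fingers, y is the line along which they close (so a half turn about z gives the same grasp; the last joint's range is limited). The gripper opens to 85 mm and grips with 20 to 120 N. Pads are 22 mm wide; open, the fingers measure 114 mm over their backs; the gripper's body (76 mm by 85 mm) begins 54 mm behind the grasp point. The pads swing forward as they close: fully open they stand 13 mm farther back than shut.
Start: joints at [-1.403, 0.527, 1.433, -0, 1.181, -0.178], TCP at [0.212, -0.588, 0.239] pointing down, gripper open.
Joint ranges: [-3.08, 3.08], [-0.75, 2.2], [0.22, 2.44], [-1.43, 4.57], [0, 2.65], [-2.85, 2.85]. Speed limits (rad/s): [2.79, 2.79, 3.14, 3.14, 3.14, 3.14].

## Interface

Orientations are given as a 3x3 rotation matrix whose columns are the frame's x, y, z axes.
In Python, from bench import read_state, get_image, camera_params, close_job, search_frame, cut_out, place_of, tip_reach gives the robot as it stands.
- The arm moves only by the tool send_rows, never from a script. Its argument "series" is a list of rows, each an object of numbers: "x", "y", "z": the shift along the tool's x, y, z normalised to -1 to 1, where 1 is 0.15 m; "rx", "ry", "rz": the turn, a rotation vector about the tool's x, y, z normalised to -1 to 1, where 1 is 2 pi rad; "grip": the closure, from 0 (fully open) to 1 (shut). In form: [{"x": .., "y": .., "z": .., "rx": .., "ry": .., "rz": .., "grip": ..}, ...]. A call has 1 to 5 rows; each row is the pose to reach, as a shift and turn from the pose commanded when the call began, along the tool's axes at that moment, turning the shorter way round; what a row does not reach only later rows make up. A row lasts 1/12 s, in which the tool goes at most 41.7 mm and 7.16 degrees, less where a joint would pass 70% of its speed; a pose out of reach is approached as far as the arm can. A call with a number of a shift or a turn outside -1 to 1 is refused whole. A call with a gripper value outside its range is refused whole. The fingers move at their own pace and stop on an object; "squeeze" is the grip in N (left out, the last holds). Time passes only in rows, so rows that repeat a pose let the fingers close. It gives the time, the measured TCP pose, the force, the opening and the grip force at its end, in the units of the state.
- read_state(): the state, without advancing time (a new reading comes with each control period).
- get_image(name): name is "scene" or "side" or "wrist"; returns the picture (384x512x3 uint8, red, green, blue); there is no depth.
- camera_params(name): a dict with "fx", "fy", "cx", "cy" (pixels), "R" (3x3) and "t" (3): a world point X has camera coordinates R X + t. Camera axes: x right, y down, z forward; pixel columns grow to the right and rows downward; lengths in m; the calibration is good to about 2 mm. A picture is of the moment at which its call begins: read the wrist's pose just before it. camera_params takes no time and is no camera call; for the wrist camera it gives the pose at the moment of the call.
- close_job(): hands the job in; it is judged then, once.
Trained networks look in the newest picture that a camera, given by its name, has taken for a name from the list of things; names that differ only in an ending like _2 or _b are one class to them, and where a whole thing is asked for, a point or a joint stands for the part that bears it (a point fixed in the world has none). Each returns a list of dicts, best first, with "confidence" (0 to 1); they miss things now and then, are a little off and sometimes report something else, mostly with a low value. They report only what shows in the picture. A call takes as long as a camera call.
- search_frame(label, camera): "xy" ([column, row] in pixels, amid what is visible of it).
- cut_out(label, camera): "pixels" (384x512 bool, what is visible of it) and "xy" ([column, row] in pixels, amid what is visible of it).
- place_of(label, camera): "xy" ([column, row] in pixels: a listed point, or the origin of a listed thing).
The state is a dict: "clock": time; "joint_positions": joint angles; "qvel": joint speeds; "effort": joint torques, N m; "tcp_pos": TCP position; "orientation": TCP orientation; "ft_force": force on the tool from outside, world axes, zero at the start; "moment": the same for the moment, N m; "finger_gap": finger opening in m; "gripper_force": force on a finger pad.
Only numpy, scipy, OpenCV 4.12 (cv2) and the standard library are available. Lean on these libraries where they do the work, as an engineer would, in place of code of your own. Each camera call takes 0.05 s, during which the arm holds its last target. There are 200 camera calls.

## Task

One of the three spice jars on the wooden stand has a loose lid: feel for it by gently trying to unscrew the lids (anticlockwise from above), without wrenching a jar round in its rubber seat where the lid is tight. Back the loose lid off by about an eighth of a turn, never more than a quarter, and then mark that jar by laying the wooden clothes peg flat in the bay in front of it. Leave the tin and the pepper shaker alone.

Things in the scene. Friction and masses are not known exactly. Their poses are not given: they have to be found in the camera images.
- stand: Fixed wooden spice stand, a board 236 mm deep (x) by 352 mm wide (y) by 14 mm thick; origin at the centre of its underside. Along its back half three jars stand in a row (their axes 60 mm behind the origin, 110 mm apart); along its front half are three shallow bays, one straight in front of each jar, with lips 6 mm high round them.
- peg: Plain wooden clothes peg, loose on the worktop, used as the marker: 15 mm wide (x), 72 mm long (y), 12 mm high (z); origin at the centre of its underside.
- lid_1 (a point): Centre of the aluminium screw lid of jar 1, on the jar's upright axis. The lid is a ribbed disc 50 mm across and 27 mm high, its top 13.5 mm above this point; grip it round the sides. The glass below it is 42 mm across. The three jars and lids look the same; which jar stands in which place varies.
- cap_1 (a joint): Turn of lid 1 on its jar, rad: 0 at the start, growing anticlockwise seen from above; it cannot go below 0. A loose lid gives way at about 0.12 N m and stays where it is left; a sound one does not give at any permitted torque.
- jar_1 (a joint): Twist of jar 1 in its springy rubber seat, rad, anticlockwise positive, 0 at rest: about 5 N m per rad, springing back when let go. More than 0.1 rad (0.5 N m) either way is wrenching it.
- bay_1 (a point): Centre of the floor of the bay in front of jar 1 (122 mm in front of that jar's axis), on the board's top. The bay is 85 mm deep (x) by 105 mm wide (y) inside its lips; its axes are the stand's (x to the jar).
- lid_2 (a point): Centre of the aluminium screw lid of jar 2, on the jar's upright axis. The lid is a ribbed disc 50 mm across and 27 mm high, its top 13.5 mm above this point; grip it round the sides. The glass below it is 42 mm across. The three jars and lids look the same; which jar stands in which place varies.
- cap_2 (a joint): Turn of lid 2 on its jar, rad: 0 at the start, growing anticlockwise seen from above; it cannot go below 0. A loose lid gives way at about 0.12 N m and stays where it is left; a sound one does not give at any permitted torque.
- jar_2 (a joint): Twist of jar 2 in its springy rubber seat, rad, anticlockwise positive, 0 at rest: about 5 N m per rad, springing back when let go. More than 0.1 rad (0.5 N m) either way is wrenching it.
- bay_2 (a point): Centre of the floor of the bay in front of jar 2 (122 mm in front of that jar's axis), on the board's top. The bay is 85 mm deep (x) by 105 mm wide (y) inside its lips; its axes are the stand's (x to the jar).
- lid_3 (a point): Centre of the aluminium screw lid of jar 3, on the jar's upright axis. The lid is a ribbed disc 50 mm across and 27 mm high, its top 13.5 mm above this point; grip it round the sides. The glass below it is 42 mm across. The three jars and lids look the same; which jar stands in which place varies.
- cap_3 (a joint): Turn of lid 3 on its jar, rad: 0 at the start, growing anticlockwise seen from above; it cannot go below 0. A loose lid gives way at about 0.12 N m and stays where it is left; a sound one does not give at any permitted torque.
- jar_3 (a joint): Twist of jar 3 in its springy rubber seat, rad, anticlockwise positive, 0 at rest: about 5 N m per rad, springing back when let go. More than 0.1 rad (0.5 N m) either way is wrenching it.
- bay_3 (a point): Centre of the floor of the bay in front of jar 3 (122 mm in front of that jar's axis), on the board's top. The bay is 85 mm deep (x) by 105 mm wide (y) inside its lips; its axes are the stand's (x to the jar).
- tin: Small food tin 57 mm across, 72 mm high, standing right of the work: to be left alone. Origin at the centre of its underside.
- shaker: Pepper shaker 44 mm across, 90 mm high, standing behind and right of the stand: to be left alone. Origin at the centre of its underside.

How it is judged:
On the way, in this order (a step that is already met when the one before it is completed fails the run):
1. the loose lid has given way and been backed off by 0.35 to 1.25 rad ((value of joint cap_1 between 0.35 and 1.25 rad or value of joint cap_2 between 0.35 and 1.25 rad or value of joint cap_3 between 0.35 and 1.25 rad)), for 0.2 s.
2. the peg lies in the bay in front of that jar (((value of joint cap_1 between 0.35 and 1.25 rad and x of peg in the frame of bay_1 between -0.035 and 0.035 m and y of peg in the frame of bay_1 between -0.045 and 0.045 m and z of peg in the frame of bay_1 below 0.012 m) or (value of joint cap_2 between 0.35 and 1.25 rad and x of peg in the frame of bay_2 between -0.035 and 0.035 m and y of peg in the frame of bay_2 between -0.045 and 0.045 m and z of peg in the frame of bay_2 below 0.012 m) or (value of joint cap_3 between 0.35 and 1.25 rad and x of peg in the frame of bay_3 between -0.035 and 0.035 m and y of peg in the frame of bay_3 between -0.045 and 0.045 m and z of peg in the frame of bay_3 below 0.012 m)) and angle between peg's own y axis and vertical above 1.48 rad), for 0.2 s.
At the end, for the whole second after the job is handed in: The loose lid stands backed off by about an eighth of a turn (0.35 to 1.25 rad), and the peg lies flat and at rest on the floor of the bay in front of that same jar, its middle within 35 mm (depth) and 45 mm (width) of the bay's centre (all of step 2 and linear speed of peg below 0.02 m/s and velocity of joint each of cap_1, cap_2, cap_3 below 0.02 rad/s); the robot touches nothing.
It fails at once if a jar is wrenched round in its seat by more than 0.1 rad (0.5 N m) either way (value of joint any of jar_1, jar_2, jar_3 above 0.1 rad or value of joint any of jar_1, jar_2, jar_3 below -0.1 rad).
It fails at once if a lid is turned by more than a quarter turn (value of joint any of cap_1, cap_2, cap_3 above 1.57 rad).
It fails at once if the tin is moved by more than 30 mm (distance of tin from where it was at the start of the episode above 0.03 m).
It fails at once if the shaker is moved by more than 30 mm (distance of shaker from where it was at the start of the episode above 0.03 m).
It also fails if it takes over 67 s, if anything falls off the work surface, if the arm or the gripper's body presses on something with over 40 N, if the wrist force passes 120 N, or if a joint passes its speed limit or range.

## Working session

There is one attempt and no reset: what is moved stays moved. The work goes in short steps, Python scripts to look and compute and a tool call to move; the robot and the scene stay as the last step left them, time stands still between calls to the robot, and variables do not carry over. Pictures are saved under pics/ and viewed, at most 10 in all, crops included, and the job is handed in when it is done.

Besides the shell and the picture viewer there is one more tool, called after ">>>" as name(argument=value, ...) on one line, values as JSON. send_rows: Moves the arm, as the interface text tells. Its arguments: {"type":"object","properties":{"series":{"type":"array","items":{"type":"object","properties":{"x":{"type":"number"},"y":{"type":"number"},"z":{"type":"number"},"rx":{"type":"number"},"ry":{"type":"number"},"rz":{"type":"number"},"grip":{"type":"number"}}}},"squeeze":{"type":"number"}},"required":["series"]}

```bash
ls; mkdir -p pics
python3 - <<'E'
from bench import *
import cv2,numpy as np
s=read_state();print({k:np.round(v,3).tolist() for k,v in s.items()},tip_reach)
for c in("scene","side"):
    im=get_image(c);cv2.imwrite(f"pics/{c}0.png",im[:,:,::-1])
    p=camera_params(c);print(c,np.round(-np.array(p['R']).T@p['t'],3),np.round(p['R'],3).tolist(),p['fx'])
    for l in("lid_1","bay_1","peg","tin","shaker","stand"):
        print(l,[(np.round(d['xy'],1).tolist(),round(d['confidence'],2)) for d in place_of(l,c)])
E
```

```text
pics
{'clock': 0.0, 'joint_positions': [-1.403, 0.528, 1.434, -0.0, 1.181, -0.178], 'qvel': [-0.0, 0.0, -0.001, -0.001, -0.001, 0.001], 'effort': [-0.0, -44.235, -17.802, -0.0, 0.008, -0.0], 'tcp_pos': [0.212, -0.587, 0.238], 'orientation': [[0.94, 0.34, -0.0], [0.34, -0.94, 0.002], [0.0, -0.002, -1.0]], 'ft_force': [-0.222, -0.121, 0.877], 'moment': [-0.08, -0.031, 0.037], 'gripper_force': 0.0, 'finger_gap': 0.086} 0.008
scene [-0.461 -0.629  0.825] [[0.439, -0.898, 0.005], [-0.48, -0.239, -0.844], [0.76, 0.368, -0.536]] 474.2911773404295
lid_1 [([221.6, 175.2], 0.64), ([248.4, 182.3], 0.62), ([317.8, 265.4], 0.62), ([194.5, 159.7], 0.57)]
bay_1 []
peg [([317.9, 260.8], 0.53)]
tin [([388.5, 270.5], 0.56)]
shaker [([303.5, 214.5], 0.7)]
stand [([209.2, 217.6], 0.62)]
side [0.141 0.706 0.549] [[-0.916, -0.401, -0.019], [-0.156, 0.4, -0.903], [0.37, -0.824, -0.429]] 354.16121355018396
lid_1 [([215.9, 206.2], 0.8), ([188.2, 227.2], 0.73), ([234.5, 191.1], 0.64)]
bay_1 []
peg [([298.3, 196.7], 0.5)]
tin [([297.3, 178.5], 0.74)]
shaker []
stand [([236.2, 251.0], 0.9)]
```

View pics/scene0.png

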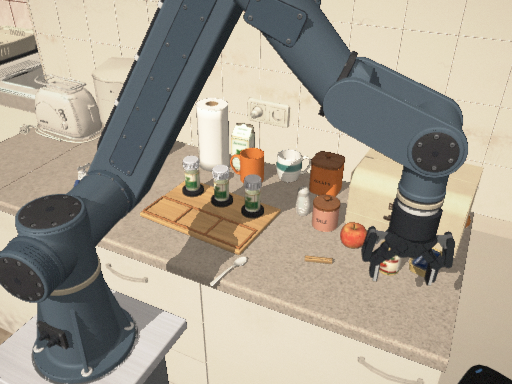

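View pics/side0.png

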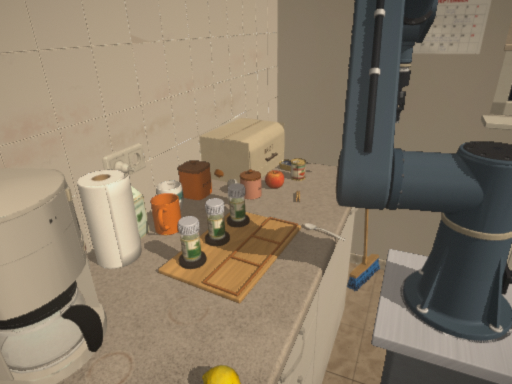

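```bash
cat > h.py <<'E'
from bench import *
import numpy as np, cv2
def ray(c,uv):
    p=camera_params(c);R=np.array(p['R']);C=-R.T@np.array(p['t'])
    d=R.T@np.array([(uv[0]-p['cx'])/p['fx'],(uv[1]-p['cy'])/p['fy'],1]);return C,d
def atz(c,uv,z):
    C,d=ray(c,uv);return C+d*(z-C[2])/d[2]
def tri(a,ua,b,ub):
    A=np.zeros((3,3));v=np.zeros(3);rs=[ray(a,ua),ray(b,ub)]
    for C,d in rs:
        d=d/np.linalg.norm(d);P=np.eye(3)-np.outer(d,d);A+=P;v+=P@C
    X=np.linalg.solve(A,v);e=[np.linalg.norm(np.cross(X-C,d/np.linalg.norm(d))) for C,d in rs]
    return X,max(e)
E
python3 - <<'E'
from h import *
S=[(194.5,159.7),(221.6,175.2),(248.4,182.3)];D=[(188.2,227.2),(215.9,206.2),(234.5,191.1)]
for a,b in zip(S,D):
    print(*[np.round(v,4) for v in tri('scene',a,'side',b)])
for n,a,b in(("peg",(317.9,260.8),(298.3,196.7)),("tin",(388.5,270.5),(297.3,178.5)),("stand",(209.2,217.6),(236.2,251))):
    print(n,*[np.round(v,4) for v in tri('scene',a,'side',b)],np.round(atz('scene',a,0),4),np.round(atz('side',b,0),4))
print(np.round(atz('scene',(303.5,214.5),0),4))
E
```

```text
[0.6048 0.0978 0.1152] 0.0085
[ 0.585  -0.0134  0.1117] 0.0026
[ 0.5765 -0.1064  0.117 ] 0.0025
peg [ 0.4659 -0.3641  0.0041] 0.0002 [ 0.4708 -0.3628  0.    ] [ 0.4681 -0.3718  0.    ]
tin [ 0.5244 -0.5374 -0.0061] 0.001 [ 0.5156 -0.538   0.    ] [ 0.5214 -0.5256  0.    ]
stand [ 0.524  -0.0009 -0.0076] 0.0024 [ 0.5113 -0.0075  0.    ] [0.5215 0.0063 0.    ]
[ 0.651  -0.2529  0.    ]
```

The scene shows three jars in a row on the stand at about (192,175), (221,185) and (254,195). The peg is at (318,260), the shaker at (304,202), and the tin is half hidden by the gripper at (388,265). The side view agrees. I'll move over the jars and refine with the wrist camera.

```bash
cat >> h.py <<'E'
def go(pos,yaw=None,tilt=None):
    """row numbers for a target TCP pos, tool down with tool-x at yaw"""
    from scipy.spatial.transform import Rotation as Ro
    s=read_state();R=np.array(s['orientation']);d=R.T@(np.array(pos)-s['tcp_pos'])/0.15
    r=np.zeros(3)
    if yaw is not None:
        c,n=np.cos(yaw),np.sin(yaw);T=np.array([[c,n,0],[n,-c,0],[0,0,-1.]])
        r=Ro.from_matrix(R.T@T).as_rotvec()/(2*np.pi)
    print('xyz',np.round(d,3),'r',np.round(r,4),'dist',round(float(np.linalg.norm(d)*.15),3),'rot deg',round(float(np.linalg.norm(r)*360),1),'t',round(s['clock'],2))
E
python3 - <<'E'
from h import *
p=camera_params('wrist');s=read_state();R=np.array(s['orientation']);C=-np.array(p['R']).T@p['t']
print('cam in tool',np.round(R.T@(C-s['tcp_pos']),3),np.round(R.T@np.array(p['R']).T,3).tolist(),p['fx'])
go([0.54,0,0.30],0.0)
E
```

```text
cam in tool [ 0.069 -0.    -0.134] [[-0.0, -0.962, -0.272], [1.0, 0.0, -0.001], [0.001, -0.272, 0.962]] 280.9900096611767
xyz [ 3.385 -2.943 -0.405] r [ 0.     -0.      0.0552] dist 0.676 rot deg 19.9 t 0.7
```

>>> send_rows(series=[{"x": 1,"y": -0.87,"z": -0.4},{"x": 1,"y": -0.87,"z": -0.4},{"x": 1,"y": -0.87,"z": -0.4},{"x": 1,"y": -0.87,"z": -0.4},{"x": 1,"y": -0.87,"z": -0.4}])

```text
invalid input
```

>>> send_rows(series=[{"x": 1,"y": -0.87},{"x": 1,"y": -0.87},{"x": 1,"y": -0.87},{"x": 1,"y": -0.87},{"x": 1,"y": -0.87}])

```text
invalid input
```

>>> send_rows(series=[{"x": 1,"y": -0.87},{"x": 1,"y": -0.87},{"x": 1,"y": -0.87},{"x": 1,"y": -0.87},{"x": 1,"y": -0.87}])

```text
invalid input
```

```bash
python3 -c "
from h import *
go([0.54,0,0.30],-0.1)"
```

```text
xyz [ 3.385 -2.943 -0.405] r [ 0.     -0.      0.0711] dist 0.676 rot deg 25.6 t 0.7
```

>>> send_rows(series=[{"x": 1,"y": -0.87,"z": -0.4,"rx": 0,"ry": 0,"rz": 0,"grip": 0},{"x": 1,"y": -0.87,"z": -0.4,"rx": 0,"ry": 0,"rz": 0,"grip": 0},{"x": 1,"y": -0.87,"z": -0.4,"rx": 0,"ry": 0,"rz": 0,"grip": 0},{"x": 1,"y": -0.87,"z": -0.4,"rx": 0,"ry": 0,"rz": 0,"grip": 0},{"x": 1,"y": -0.87,"z": -0.4,"rx": 0,"ry": 0,"rz": 0,"grip": 0}], squeeze=25)

```text
clock: 1.12
tcp_pos: [0.3097, -0.4123, 0.2998]
orientation: [[0.941, 0.339, 0.0], [0.339, -0.941, 0.0], [0.0, -0.0, -1.0]]
ft_force: [0.3, -0.6, 0.7]
finger_gap: 0.0857
gripper_force: 0.0
```

>>> send_rows(series=[{"x": 1,"y": -0.87,"z": 0,"rx": 0,"ry": 0,"rz": 0,"grip": 0},{"x": 1,"y": -0.87,"z": 0,"rx": 0,"ry": 0,"rz": 0,"grip": 0},{"x": 1,"y": -0.87,"z": 0,"rx": 0,"ry": 0,"rz": 0,"grip": 0},{"x": 1,"y": -0.87,"z": 0,"rx": 0,"ry": 0,"rz": 0,"grip": 0},{"x": 1,"y": -0.87,"z": 0,"rx": 0,"ry": 0,"rz": 0,"grip": 0}])

```text
clock: 1.53
tcp_pos: [0.4066, -0.2374, 0.2997]
orientation: [[0.94, 0.341, 0.001], [0.341, -0.94, 0.0], [0.001, -0.0, -1.0]]
ft_force: [0.7, 0.2, 0.5]
finger_gap: 0.0852
gripper_force: 0.0
```

>>> send_rows(series=[{"x": 1,"y": -0.87,"z": 0,"rx": 0,"ry": 0,"rz": 0.07,"grip": 0},{"x": 1,"y": -0.87,"z": 0,"rx": 0,"ry": 0,"rz": 0.07,"grip": 0},{"x": 1,"y": -0.87,"z": 0,"rx": 0,"ry": 0,"rz": 0.07,"grip": 0},{"x": 1,"y": -0.87,"z": 0,"rx": 0,"ry": 0,"rz": 0.07,"grip": 0},{"x": 1,"y": -0.87,"z": 0,"rx": 0,"ry": 0,"rz": 0.07,"grip": 0}])

```text
clock: 1.95
tcp_pos: [0.4968, -0.0772, 0.2997]
orientation: [[0.995, -0.097, 0.001], [-0.097, -0.995, -0.001], [0.001, 0.001, -1.0]]
ft_force: [0.3, -0.7, 1.0]
finger_gap: 0.0854
gripper_force: 0.0
```

```bash
python3 -c "
from h import *
print(read_state()['tcp_pos'])
go([0.52,0,0.30],-0.1)"
```

```text
[ 0.49678385 -0.07715161  0.29966364]
xyz [ 0.104 -0.527 -0.003] r [ 0.0001 -0.0001  0.0004] dist 0.081 rot deg 0.1 t 1.95
```

>>> send_rows(series=[{"x": 0.1,"y": -0.53,"z": 0,"rx": 0,"ry": 0,"rz": 0,"grip": 0},{"x": 0.1,"y": -0.53,"z": 0,"rx": 0,"ry": 0,"rz": 0,"grip": 0},{"x": 0.1,"y": -0.53,"z": 0,"rx": 0,"ry": 0,"rz": 0,"grip": 0},{"x": 0.1,"y": -0.53,"z": 0,"rx": 0,"ry": 0,"rz": 0,"grip": 0}])

```text
clock: 2.28
tcp_pos: [0.5187, 0.0015, 0.2993]
orientation: [[0.996, -0.088, 0.0], [-0.088, -0.996, -0.0], [0.0, 0.0, -1.0]]
ft_force: [-0.5, -0.5, 0.2]
finger_gap: 0.0856
gripper_force: 0.0
```

Run:
```python
from h import *
im=get_image('wrist');cv2.imwrite('pics/w1.png',im[:,:,::-1])
for l in("lid_1","bay_1","stand"):
    for d in place_of(l,'wrist'): print(l,np.round(d['xy'],1),round(d['confidence'],2),np.round(atz('wrist',d['xy'],{'l':.115,'b':.014,'s':0}[l[0]]),4))
for d in cut_out('lid_1','wrist'): print(np.round(d['xy'],1),round(d['confidence'],2),d['pixels'].sum())
```

```text
lid_1 [151.3 113.4] 0.9 [0.5965 0.1046 0.115 ]
lid_1 [357.4 108.1] 0.66 [ 0.5812 -0.1194  0.115 ]
lid_1 [253.9 115.4] 0.62 [ 0.584  -0.0067  0.115 ]
[356.9 109.3] 0.97 1982
[151.1 111.2] 0.64 2048
[253.7 111.9] 0.58 1764
```

View pics/w1.png

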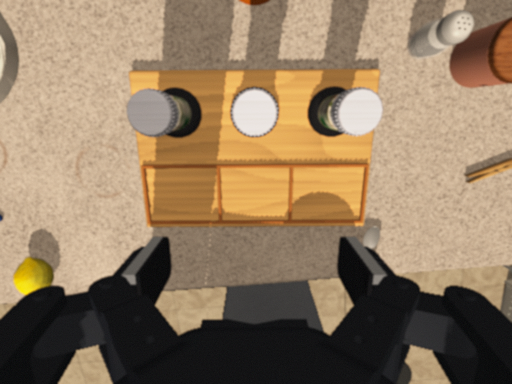

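The wrist view shows the lids at (151,112), (254,112) and (358,110). The board's corners are near (130,71), (379,69), (366,226) and (148,226), with bays in front of the jars. The peg is at (490,170) and the shaker top right. I'll fit the stand's pose to these points.

Run:
```python
from h import *
from scipy.optimize import least_squares
p=camera_params('wrist');R=np.array(p['R']);t=np.array(p['t'])
def proj(X):
    c=R@X+t;return np.array([p['fx']*c[0]/c[2]+p['cx'],p['fy']*c[1]/c[2]+p['cy']])
L=[(151.3,113.4),(253.9,115.4),(357.4,109.5)]
B=[((130,71),.118,.176),((379,69.5),.118,-.176),((148,226),-.118,.176),((366,225),-.118,-.176)]
def model(q):
    x,y,a,z=q;ca,sa=np.cos(a),np.sin(a)
    W=lambda u,v,h:np.array([x+ca*u-sa*v,y+sa*u+ca*v,h])
    return [W(.06,k*.11,z) for k in(1,0,-1)],[W(b[1],b[2],.014) for b in B],[W(-.062,k*.11,.014) for k in(1,0,-1)]
def res(q):
    l,b,_=model(q);return np.concatenate([proj(P)-o for P,o in zip(l,L)]+[.7*(proj(P)-o[0]) for P,o in zip(b,B)])
f=least_squares(res,[.53,0,-.1,.115]);l,b,y=model(f.x)
print(np.round(f.x,4),np.round(f.fun,1));print('lids',np.round(l,4));print('bays',np.round(y,4))
go([l[0][0],l[0][1],.21],f.x[2])
for d in place_of('peg','wrist')+search_frame('peg','wrist'):print(d['xy'],d['confidence'],atz('wrist',d['xy'],.006))
```

```text
[ 0.5269 -0.0039 -0.0823  0.122 ] [ 0.2  0.8  0.5 -2.6  0.3  1.9 -2.4 -0.1  1.7 -1.6 -1.   2.  -0.5  0.8]
lids [[ 0.5957  0.1008  0.122 ]
 [ 0.5867 -0.0088  0.122 ]
 [ 0.5776 -0.1184  0.122 ]]
bays [[ 0.4741  0.1109  0.014 ]
 [ 0.4651  0.0012  0.014 ]
 [ 0.456  -0.1084  0.014 ]]
xyz [ 0.448 -0.732  0.596] r [ 0.      0.     -0.0021] dist 0.157 rot deg 0.8 t 2.53
[485.6, 168.7] 0.92 [ 0.46964332 -0.3563499   0.006     ]
[252.8, 152.0] 0.68 [ 0.52964305 -0.00086713  0.006     ]
[486.0, 170.1] 0.65 [ 0.46734772 -0.35724661  0.006     ]
```

>>> send_rows(series=[{"x": 0.45,"y": -0.73,"z": 0.6,"rx": 0,"ry": 0,"rz": 0,"grip": 0},{"x": 0.45,"y": -0.73,"z": 0.6,"rx": 0,"ry": 0,"rz": 0,"grip": 0},{"x": 0.45,"y": -0.73,"z": 0.6,"rx": 0,"ry": 0,"rz": 0,"grip": 0},{"x": 0.45,"y": -0.73,"z": 0.6,"rx": 0,"ry": 0,"rz": 0,"grip": 0},{"x": 0.45,"y": -0.73,"z": 0.6,"rx": 0,"ry": 0,"rz": 0,"grip": 0}])

```text
clock: 3.05
tcp_pos: [0.5964, 0.1046, 0.2049]
orientation: [[0.996, -0.091, -0.005], [-0.091, -0.996, 0.002], [-0.005, -0.001, -1.0]]
ft_force: [0.2, -0.2, -0.4]
finger_gap: 0.0851
gripper_force: 0.0
```

```bash
cat > look.py <<'E'
from h import *
import sys
im=get_image('wrist');cv2.imwrite(f'pics/{sys.argv[1]}.png',im[:,:,::-1])
for d in place_of('lid_1','wrist'): print(np.round(d['xy'],1),round(d['confidence'],2),*[np.round(atz('wrist',d['xy'],z)[:2],4) for z in(.115,.122)])
for d in cut_out('lid_1','wrist'):
    (c,ax,a)=cv2.fitEllipse(max(cv2.findContours(d['pixels'].astype(np.uint8),0,1)[0],key=len)) ; print('cut',np.round(c,1),np.round(ax,1),round(d['confidence'],2))
s=read_state();print(np.round(s['tcp_pos'],4),np.round(s['moment'],3))
E
python3 look.py w2
```

```text
[252.5 199.8] 0.91 [0.5933 0.1036] [0.5955 0.1034]
[386.3 195.8] 0.61 [ 0.5864 -0.0091] [ 0.5888 -0.0059]
cut [387.5 196.3] [61.5 70. ] 0.97
cut [497.2 194.9] [35.5 62.7] 0.86
cut [253.  198.1] [61.9 63.9] 0.58
[0.5957 0.1013 0.2092] [ 0.002  0.013 -0.001]
```

View pics/w2.png

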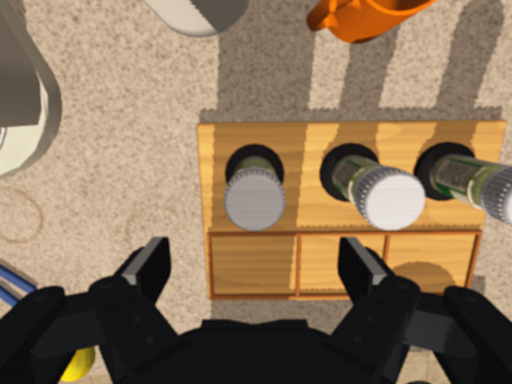

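The gripper is centred over the left lid at (253,199), and the fit agrees. I'll descend.

>>> send_rows(series=[{"x": 0,"y": -0.01,"z": 0.3,"rx": 0,"ry": 0,"rz": 0,"grip": 0},{"x": 0,"y": -0.01,"z": 0.5,"rx": 0,"ry": 0,"rz": 0,"grip": 0},{"x": 0,"y": -0.01,"z": 0.6,"rx": 0,"ry": 0,"rz": 0,"grip": 0},{"x": 0,"y": -0.01,"z": 0.65,"rx": 0,"ry": 0,"rz": 0,"grip": 0.1},{"x": 0,"y": -0.01,"z": 0.65,"rx": 0,"ry": 0,"rz": 0,"grip": 0.2}], squeeze=25)

```text
clock: 3.62
tcp_pos: [0.5953, 0.1023, 0.1114]
orientation: [[0.996, -0.095, -0.002], [-0.095, -0.996, -0.0], [-0.002, 0.0, -1.0]]
ft_force: [0.2, -0.0, -0.5]
finger_gap: 0.0686
gripper_force: 0.0
```

>>> send_rows(series=[{"x": 0,"y": 0,"z": 0,"rx": 0,"ry": 0,"rz": 0,"grip": 0.6},{"x": 0,"y": 0,"z": 0,"rx": 0,"ry": 0,"rz": 0,"grip": 0.6},{"x": 0,"y": 0,"z": 0,"rx": 0,"ry": 0,"rz": 0,"grip": 0.6},{"x": 0,"y": 0,"z": 0,"rx": 0,"ry": 0,"rz": 0,"grip": 0.6},{"x": 0,"y": 0,"z": 0,"rx": 0,"ry": 0,"rz": 0,"grip": 0.6}])

```text
clock: 4.03
tcp_pos: [0.5977, 0.1049, 0.1145]
orientation: [[0.996, -0.094, 0.005], [-0.094, -0.996, 0.002], [0.005, -0.003, -1.0]]
ft_force: [-0.4, 5.4, 4.0]
finger_gap: 0.0494
gripper_force: 27.2
```

```bash
cat > m.py <<'E'
from h import *
s=read_state();R=np.array(s['orientation']);print(round(s['clock'],2),np.round(s['tcp_pos'],4),'yaw',round(float(np.arctan2(R[1,0],R[0,0])),4),'F',np.round(s['ft_force'],2),'M',np.round(s['moment'],3),'gap',round(s['finger_gap'],4),round(s['gripper_force'],1))
E
python3 m.py
```

```text
4.03 [0.5977 0.1049 0.1145] yaw -0.0937 F [-0.39  5.39  4.03] M [0.927 0.029 0.016] gap 0.0494 27.2
```

>>> send_rows(series=[{"x": 0,"y": 0,"z": 0,"rx": 0,"ry": 0,"rz": -0.004,"grip": 0.6},{"x": 0,"y": 0,"z": 0,"rx": 0,"ry": 0,"rz": -0.008,"grip": 0.6},{"x": 0,"y": 0,"z": 0,"rx": 0,"ry": 0,"rz": -0.008,"grip": 0.6},{"x": 0,"y": 0,"z": 0,"rx": 0,"ry": 0,"rz": -0.008,"grip": 0.6}])

```text
clock: 4.37
tcp_pos: [0.5977, 0.1049, 0.1145]
orientation: [[0.999, -0.044, 0.005], [-0.044, -0.999, 0.002], [0.005, -0.003, -1.0]]
ft_force: [-0.2, 5.0, 4.5]
finger_gap: 0.0491
gripper_force: 27.2
```

```bash
python3 m.py
```

```text
4.37 [0.5977 0.1049 0.1145] yaw -0.0444 F [-0.2   5.05  4.52] M [ 0.928  0.055 -0.185] gap 0.0491 27.2
```

>>> send_rows(series=[{"x": 0,"y": 0,"z": 0,"rx": 0,"ry": 0,"rz": -0.004,"grip": 0.6},{"x": 0,"y": 0,"z": 0,"rx": 0,"ry": 0,"rz": -0.004,"grip": 0.6},{"x": 0,"y": 0,"z": 0,"rx": 0,"ry": 0,"rz": -0.004,"grip": 0.6}])

```text
clock: 4.62
tcp_pos: [0.5977, 0.105, 0.1145]
orientation: [[1.0, -0.02, 0.005], [-0.02, -1.0, 0.003], [0.005, -0.003, -1.0]]
ft_force: [-0.2, 5.6, 4.0]
finger_gap: 0.0485
gripper_force: 27.2
```

```bash
python3 m.py
```

```text
4.62 [0.5977 0.105  0.1145] yaw -0.0199 F [-0.21  5.61  3.99] M [ 0.893  0.054 -0.313] gap 0.0485 27.2
```

Lid 1 is tight: the moment rises with angle, 0.33 N m at 0.074 rad. I'll turn it back, release, and go to the middle jar.

>>> send_rows(series=[{"x": 0,"y": 0,"z": 0,"rx": 0,"ry": 0,"rz": 0.012,"grip": 0.6},{"x": 0,"y": 0,"z": 0,"rx": 0,"ry": 0,"rz": 0.012,"grip": 0.6},{"x": 0,"y": 0,"z": 0,"rx": 0,"ry": 0,"rz": 0.012,"grip": 0.1},{"x": 0,"y": 0,"z": 0,"rx": 0,"ry": 0,"rz": 0.012,"grip": 0},{"x": 0,"y": 0,"z": -0.25,"rx": 0,"ry": 0,"rz": 0.012,"grip": 0}])

```text
clock: 5.03
tcp_pos: [0.5913, 0.1029, 0.1434]
orientation: [[0.996, -0.093, -0.015], [-0.093, -0.996, -0.001], [-0.015, 0.002, -1.0]]
ft_force: [-1.1, 0.6, -1.1]
finger_gap: 0.0829
gripper_force: 0.0
```

>>> send_rows(series=[{"x": 0,"y": 0,"z": -0.25,"rx": 0,"ry": 0,"rz": 0,"grip": 0},{"x": 0,"y": 0.25,"z": -0.37,"rx": 0,"ry": 0,"rz": 0,"grip": 0},{"x": 0,"y": 0.5,"z": -0.37,"rx": 0,"ry": 0,"rz": 0,"grip": 0},{"x": 0,"y": 0.73,"z": -0.37,"rx": 0,"ry": 0,"rz": 0,"grip": 0},{"x": 0,"y": 0.73,"z": -0.37,"rx": 0,"ry": 0,"rz": 0,"grip": 0}])

```text
clock: 5.45
tcp_pos: [0.5862, -0.0117, 0.2061]
orientation: [[0.995, -0.098, 0.002], [-0.098, -0.995, -0.004], [0.003, 0.004, -1.0]]
ft_force: [-0.3, -0.3, 0.5]
finger_gap: 0.0854
gripper_force: 0.0
```

```bash
python3 look.py w3; python3 -c "
from h import *
go([.587,-.0065,.1125],-.0823)"
```

```text
[109.5 199.9] 0.94 [0.5962 0.1135] [0.598  0.1095]
[378.8 195.2] 0.76 [ 0.5786 -0.1108] [ 0.581  -0.1078]
[247.5 198.6] 0.56 [ 0.5862 -0.0016] [ 0.5884 -0.002 ]
cut [244.  197.9] [60.2 62.8] 0.84
cut [110.7 199.7] [63.5 71.6] 0.61
cut [377.6 195.2] [61.4 69.4] 0.58
[ 0.5858 -0.0061  0.205 ] [ 0.016 -0.019 -0.015]
xyz [0.009 0.002 0.617] r [ 0.    -0.    -0.002] dist 0.093 rot deg 0.7 t 5.6
```

>>> send_rows(series=[{"x": 0.01,"y": -0.015,"z": 0.3,"rx": 0,"ry": 0,"rz": -0.002,"grip": 0},{"x": 0.01,"y": -0.015,"z": 0.5,"rx": 0,"ry": 0,"rz": -0.002,"grip": 0},{"x": 0.01,"y": -0.015,"z": 0.61,"rx": 0,"ry": 0,"rz": -0.002,"grip": 0},{"x": 0.01,"y": -0.015,"z": 0.61,"rx": 0,"ry": 0,"rz": -0.002,"grip": 0.1},{"x": 0.01,"y": -0.015,"z": 0.61,"rx": 0,"ry": 0,"rz": -0.002,"grip": 0.2}])

```text
clock: 6.02
tcp_pos: [0.587, -0.002, 0.1124]
orientation: [[0.997, -0.079, -0.002], [-0.079, -0.997, 0.0], [-0.002, -0.0, -1.0]]
ft_force: [-0.3, -0.5, 0.5]
finger_gap: 0.0685
gripper_force: 0.0
```

>>> send_rows(series=[{"x": 0,"y": 0,"z": 0,"rx": 0,"ry": 0,"rz": 0,"grip": 0.6},{"x": 0,"y": 0,"z": 0,"rx": 0,"ry": 0,"rz": 0,"grip": 0.6},{"x": 0,"y": 0,"z": 0,"rx": 0,"ry": 0,"rz": 0,"grip": 0.6},{"x": 0,"y": 0,"z": 0,"rx": 0,"ry": 0,"rz": 0,"grip": 0.6},{"x": 0,"y": 0,"z": 0,"rx": 0,"ry": 0,"rz": 0,"grip": 0.6}])

```text
clock: 6.43
tcp_pos: [0.5889, -0.0045, 0.1154]
orientation: [[0.997, -0.08, 0.004], [-0.08, -0.997, -0.002], [0.004, 0.002, -1.0]]
ft_force: [-1.7, -5.4, 4.9]
finger_gap: 0.0493
gripper_force: 26.9
```

```bash
python3 m.py
```

```text
6.43 [ 0.5889 -0.0045  0.1154] yaw -0.0799 F [-1.73 -5.39  4.93] M [-0.905  0.235 -0.005] gap 0.0493 26.9
```

>>> send_rows(series=[{"x": 0,"y": 0,"z": 0,"rx": 0,"ry": 0,"rz": -0.004,"grip": 0.6},{"x": 0,"y": 0,"z": 0,"rx": 0,"ry": 0,"rz": -0.008,"grip": 0.6},{"x": 0,"y": 0,"z": 0,"rx": 0,"ry": 0,"rz": -0.012,"grip": 0.6},{"x": 0,"y": 0,"z": 0,"rx": 0,"ry": 0,"rz": -0.012,"grip": 0.6},{"x": 0,"y": 0,"z": 0,"rx": 0,"ry": 0,"rz": -0.012,"grip": 0.6}])

```text
clock: 6.85
tcp_pos: [0.5889, -0.0044, 0.1154]
orientation: [[1.0, -0.005, 0.004], [-0.005, -1.0, -0.002], [0.004, 0.002, -1.0]]
ft_force: [-1.2, -4.6, 6.6]
finger_gap: 0.0493
gripper_force: 27.0
```

```bash
python3 m.py
```

```text
6.85 [ 0.5889 -0.0044  0.1154] yaw -0.005 F [-1.16 -4.62  6.63] M [-0.892  0.296 -0.117] gap 0.0493 27.0
```

The middle lid gives at about 0.12 N m, so it is the loose one. I'll turn it on.

>>> send_rows(series=[{"x": 0,"y": 0,"z": 0,"rx": 0,"ry": 0,"rz": -0.01,"grip": 0.6},{"x": 0,"y": 0,"z": 0,"rx": 0,"ry": 0,"rz": -0.02,"grip": 0.6},{"x": 0,"y": 0,"z": 0,"rx": 0,"ry": 0,"rz": -0.03,"grip": 0.6},{"x": 0,"y": 0,"z": 0,"rx": 0,"ry": 0,"rz": -0.04,"grip": 0.6},{"x": 0,"y": 0,"z": 0,"rx": 0,"ry": 0,"rz": -0.05,"grip": 0.6}])

```text
clock: 7.27
tcp_pos: [0.5889, -0.004, 0.1154]
orientation: [[0.952, 0.307, 0.004], [0.307, -0.952, -0.001], [0.003, 0.003, -1.0]]
ft_force: [-1.2, -3.6, 6.2]
finger_gap: 0.0491
gripper_force: 27.0
```

```bash
python3 m.py
```

```text
7.27 [ 0.5889 -0.004   0.1154] yaw 0.3118 F [-1.17 -3.59  6.19] M [-0.604  0.214 -0.134] gap 0.0491 27.0
```

>>> send_rows(series=[{"x": 0,"y": 0,"z": 0,"rx": 0,"ry": 0,"rz": -0.015,"grip": 0.6},{"x": 0,"y": 0,"z": 0,"rx": 0,"ry": 0,"rz": -0.03,"grip": 0.6},{"x": 0,"y": 0,"z": 0,"rx": 0,"ry": 0,"rz": -0.045,"grip": 0.6},{"x": 0,"y": 0,"z": 0,"rx": 0,"ry": 0,"rz": -0.06,"grip": 0.6},{"x": 0,"y": 0,"z": 0,"rx": 0,"ry": 0,"rz": -0.06,"grip": 0.6}])

```text
clock: 7.68
tcp_pos: [0.5886, -0.0037, 0.1154]
orientation: [[0.772, 0.636, 0.003], [0.636, -0.772, -0.001], [0.002, 0.003, -1.0]]
ft_force: [-2.4, -3.7, 6.2]
finger_gap: 0.0492
gripper_force: 27.0
```

```bash
python3 m.py
```

```text
7.68 [ 0.5886 -0.0037  0.1154] yaw 0.6889 F [-2.38 -3.73  6.23] M [-0.457  0.314 -0.114] gap 0.0492 27.0
```

>>> send_rows(series=[{"x": 0,"y": 0,"z": 0,"rx": 0,"ry": 0,"rz": 0,"grip": 0.2},{"x": 0,"y": 0,"z": 0,"rx": 0,"ry": 0,"rz": 0,"grip": 0},{"x": 0,"y": 0,"z": 0,"rx": 0,"ry": 0,"rz": 0,"grip": 0},{"x": 0,"y": 0,"z": -0.25,"rx": 0,"ry": 0,"rz": 0,"grip": 0},{"x": 0,"y": 0,"z": -0.5,"rx": 0,"ry": 0,"rz": 0,"grip": 0}])

```text
clock: 8.1
tcp_pos: [0.5854, -0.0025, 0.1862]
orientation: [[0.774, 0.633, -0.008], [0.633, -0.774, 0.002], [-0.005, -0.007, -1.0]]
ft_force: [1.2, 0.2, 0.0]
finger_gap: 0.0856
gripper_force: 0.0
```

```bash
python3 m.py; python3 -c "
from h import *
go([.45,-.35,.25],-.08)"
```

```text
8.1 [ 0.5854 -0.0025  0.1862] yaw 0.6859 F [1.19 0.16 0.03] M [-0.012 -0.045 -0.033] gap 0.0856 0.0
xyz [-2.168  1.218 -0.423] r [-0.0007  0.0011  0.1219] dist 0.378 rot deg 43.9 t 8.1
```

>>> send_rows(series=[{"x": -0.1,"y": 0.06,"z": -0.25,"rx": 0,"ry": 0,"rz": 0,"grip": 0},{"x": -1,"y": 0.57,"z": -0.42,"rx": 0,"ry": 0,"rz": 0.12,"grip": 0},{"x": -1,"y": 0.57,"z": -0.42,"rx": 0,"ry": 0,"rz": 0.12,"grip": 0},{"x": -1,"y": 0.57,"z": -0.42,"rx": 0,"ry": 0,"rz": 0.12,"grip": 0},{"x": -1,"y": 0.57,"z": -0.42,"rx": 0,"ry": 0,"rz": 0.12,"grip": 0}])

```text
clock: 8.52
tcp_pos: [0.5249, -0.1663, 0.2521]
orientation: [[0.984, 0.179, 0.001], [0.179, -0.984, -0.001], [0.001, 0.001, -1.0]]
ft_force: [0.0, -0.1, 0.4]
finger_gap: 0.0853
gripper_force: 0.0
```

```bash
python3 m.py; python3 -c "
from h import *
go([.45,-.35,.25],-.08)"
```

```text
8.52 [ 0.5249 -0.1663  0.2521] yaw 0.1796 F [ 0.03 -0.12  0.4 ] M [-0.027  0.042  0.031] gap 0.0853 0.0
xyz [-0.71   1.116  0.014] r [ 0.0001 -0.0001  0.0413] dist 0.198 rot deg 14.9 t 8.52
```

>>> send_rows(series=[{"x": -0.7,"y": 1,"z": 0,"rx": 0,"ry": 0,"rz": 0.04,"grip": 0},{"x": -0.7,"y": 1,"z": 0,"rx": 0,"ry": 0,"rz": 0.04,"grip": 0},{"x": -0.7,"y": 1,"z": 0,"rx": 0,"ry": 0,"rz": 0.04,"grip": 0},{"x": -0.7,"y": 1,"z": 0,"rx": 0,"ry": 0,"rz": 0.04,"grip": 0},{"x": -0.7,"y": 1,"z": 0,"rx": 0,"ry": 0,"rz": 0.04,"grip": 0}])

```text
clock: 8.93
tcp_pos: [0.4486, -0.3359, 0.2513]
orientation: [[0.998, -0.069, 0.0], [-0.069, -0.998, -0.002], [0.001, 0.002, -1.0]]
ft_force: [0.9, -0.9, -0.3]
finger_gap: 0.0854
gripper_force: 0.0
```

```bash
cat > peg.py <<'E'
from h import *
import sys
im=get_image('wrist');cv2.imwrite(f'pics/{sys.argv[1]}.png',im[:,:,::-1])
for d in place_of('peg','wrist'): print('pl',np.round(d['xy'],1),round(d['confidence'],2),np.round(atz('wrist',d['xy'],0),4))
for d in cut_out('peg','wrist'):
    r=cv2.minAreaRect(np.argwhere(d['pixels'])[:,::-1].astype(np.float32));b=cv2.boxPoints(r)
    w=np.array([atz('wrist',q,.010)[:2] for q in b]);e=[w[1]-w[0],w[2]-w[1]];e=max(e,key=np.linalg.norm)
    print('cut',round(d['confidence'],2),np.round(w.mean(0),4),'len',round(float(np.linalg.norm(e)),4),'axis ang',round(float(np.arctan2(e[1],e[0])),3),np.round(r[0],1))
E
python3 peg.py w4;python3 m.py
```

```text
pl [271.6 148.7] 0.92 [ 0.469  -0.3596  0.    ]
cut 0.97 [ 0.4724 -0.3566] len 0.0685 axis ang -1.26 [271.8 147.4]
9.08 [ 0.4497 -0.3322  0.251 ] yaw -0.0685 F [-0.28  0.38 -0.12] M [-0.015  0.025 -0.019] gap 0.0854 0.0
```

View pics/w4.png

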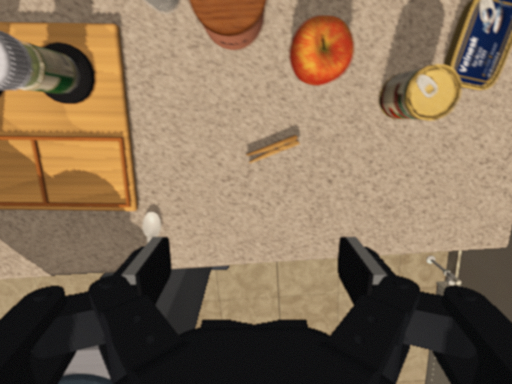

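The peg lies at (271,147), angled up to the right, with the tin at (425,92) well clear. I'll turn to match the peg's axis and descend.

```bash
python3 -c "
from h import *
go([.4695,-.358,.13],1.88)"
```

```text
xyz [0.144 0.164 0.806] r [-1.000e-04 -2.000e-04 -3.101e-01] dist 0.125 rot deg 111.6 t 9.08
```

>>> send_rows(series=[{"x": 0.14,"y": 0.16,"z": 0.4,"rx": 0,"ry": 0,"rz": -0.31,"grip": 0},{"x": 0.14,"y": 0.16,"z": 0.4,"rx": 0,"ry": 0,"rz": -0.31,"grip": 0},{"x": 0.14,"y": 0.16,"z": 0.4,"rx": 0,"ry": 0,"rz": -0.31,"grip": 0},{"x": 0.14,"y": 0.16,"z": 0.4,"rx": 0,"ry": 0,"rz": -0.31,"grip": 0},{"x": 0.14,"y": 0.16,"z": 0.4,"rx": 0,"ry": 0,"rz": -0.31,"grip": 0}])

```text
clock: 9.5
tcp_pos: [0.4703, -0.3542, 0.1901]
orientation: [[0.843, 0.538, -0.001], [0.538, -0.843, 0.003], [0.0, -0.003, -1.0]]
ft_force: [0.4, 0.4, -0.5]
finger_gap: 0.0852
gripper_force: 0.0
```

>>> send_rows(series=[{"x": 0,"y": 0,"z": 0,"rx": 0,"ry": 0,"rz": -0.21,"grip": 0},{"x": 0,"y": 0,"z": 0,"rx": 0,"ry": 0,"rz": -0.21,"grip": 0},{"x": 0,"y": 0,"z": 0,"rx": 0,"ry": 0,"rz": -0.21,"grip": 0},{"x": 0,"y": 0,"z": 0,"rx": 0,"ry": 0,"rz": -0.21,"grip": 0},{"x": 0,"y": 0,"z": 0,"rx": 0,"ry": 0,"rz": -0.21,"grip": 0}])

```text
clock: 9.92
tcp_pos: [0.4706, -0.3542, 0.1911]
orientation: [[0.369, 0.93, -0.0], [0.93, -0.369, 0.002], [0.001, -0.001, -1.0]]
ft_force: [1.0, -0.5, 0.9]
finger_gap: 0.0853
gripper_force: 0.0
```

```bash
python3 m.py; python3 -c "
from h import *
go([.4695,-.358,.13],1.88)"
```

```text
9.92 [ 0.4706 -0.3542  0.1911] yaw 1.1933 F [ 0.99 -0.47  0.87] M [-0.025 -0.001 -0.031] gap 0.0853 0.0
xyz [-0.027  0.003  0.408] r [-0.     -0.0003 -0.1093] dist 0.061 rot deg 39.3 t 9.92
```

>>> send_rows(series=[{"x": -0.03,"y": 0,"z": 0.3,"rx": 0,"ry": 0,"rz": -0.109,"grip": 0},{"x": -0.03,"y": 0,"z": 0.3,"rx": 0,"ry": 0,"rz": -0.109,"grip": 0},{"x": -0.03,"y": 0,"z": 0.3,"rx": 0,"ry": 0,"rz": -0.109,"grip": 0},{"x": -0.03,"y": 0,"z": 0.3,"rx": 0,"ry": 0,"rz": -0.109,"grip": 0},{"x": -0.03,"y": 0,"z": 0.3,"rx": 0,"ry": 0,"rz": -0.109,"grip": 0}])

```text
clock: 10.33
tcp_pos: [0.4688, -0.3583, 0.1457]
orientation: [[-0.245, 0.97, -0.001], [0.97, 0.245, 0.002], [0.002, -0.0, -1.0]]
ft_force: [-0.4, -0.1, 0.0]
finger_gap: 0.0856
gripper_force: 0.0
```

```bash
python3 peg.py w5; python3 m.py; python3 -c "
from h import *
go([.4695,-.358,.012],1.88)"
```

```text
pl [255.  185.9] 0.82 [ 0.471  -0.3616  0.    ]
cut 0.68 [ 0.4696 -0.3603] len 0.0718 axis ang -1.264 [254.  185.3]
10.48 [ 0.4687 -0.359   0.1462] yaw 1.8087 F [-0.08 -0.27  0.19] M [ 0.01 -0.04 -0.01] gap 0.0856 0.0
xyz [0.004 0.007 0.895] r [ 0.     -0.0002 -0.0113] dist 0.134 rot deg 4.1 t 10.48
```

View pics/w5.png

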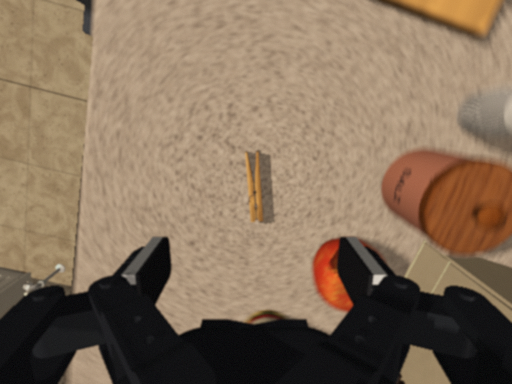

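The peg is centred between the fingers at (254,186). The apple, at (335,275), needs a clearance check.

```bash
python3 -c "
from h import *
print(atz('wrist',(335,275),.037),atz('wrist',(318,300),.037), atz('wrist',(314,275),.037))"
```

```text
[ 0.56623008 -0.42198763  0.037     ] [ 0.55844955 -0.45325405  0.037     ] [ 0.54620679 -0.426841    0.037     ]
```

>>> send_rows(series=[{"x": -0.01,"y": 0.007,"z": 0.25,"rx": 0,"ry": 0,"rz": -0.011,"grip": 0.3},{"x": -0.01,"y": 0.007,"z": 0.5,"rx": 0,"ry": 0,"rz": -0.011,"grip": 0.4},{"x": -0.01,"y": 0.007,"z": 0.7,"rx": 0,"ry": 0,"rz": -0.011,"grip": 0.4},{"x": -0.01,"y": 0.007,"z": 0.83,"rx": 0,"ry": 0,"rz": -0.011,"grip": 0.4},{"x": -0.01,"y": 0.007,"z": 0.88,"rx": 0,"ry": 0,"rz": -0.011,"grip": 0.4}])

```text
clock: 10.9
tcp_pos: [0.4682, -0.3594, 0.0112]
orientation: [[-0.301, 0.954, -0.004], [0.954, 0.301, 0.005], [0.006, -0.002, -1.0]]
ft_force: [0.1, 0.3, 0.3]
finger_gap: 0.051
gripper_force: 0.0
```

```bash
python3 m.py
```

```text
10.9 [ 0.4682 -0.3594  0.0112] yaw 1.8769 F [0.12 0.34 0.29] M [ 0.029 -0.023 -0.059] gap 0.051 0.0
```

>>> send_rows(series=[{"x": 0,"y": 0,"z": 0,"rx": 0,"ry": 0,"rz": 0,"grip": 1},{"x": 0,"y": 0,"z": 0,"rx": 0,"ry": 0,"rz": 0,"grip": 1},{"x": 0,"y": 0,"z": 0,"rx": 0,"ry": 0,"rz": 0,"grip": 1},{"x": 0,"y": 0,"z": 0,"rx": 0,"ry": 0,"rz": 0,"grip": 1},{"x": 0,"y": 0,"z": 0,"rx": 0,"ry": 0,"rz": 0,"grip": 1}], squeeze=30)

```text
clock: 11.32
tcp_pos: [0.4702, -0.3628, 0.016]
orientation: [[-0.303, 0.953, 0.002], [0.953, 0.303, -0.002], [-0.003, 0.001, -1.0]]
ft_force: [0.7, 1.1, 3.1]
finger_gap: 0.0133
gripper_force: 30.7
```

```bash
python3 m.py
```

```text
11.32 [ 0.4702 -0.3628  0.016 ] yaw 1.8786 F [0.71 1.06 3.14] M [ 0.053 -0.086  0.006] gap 0.0133 30.7
```

>>> send_rows(series=[{"x": 0,"y": 0,"z": -0.25,"rx": 0,"ry": 0,"rz": 0,"grip": 1},{"x": 0,"y": 0,"z": -0.5,"rx": 0,"ry": 0,"rz": 0,"grip": 1},{"x": 0.25,"y": 0.08,"z": -0.7,"rx": 0,"ry": 0,"rz": 0.02,"grip": 1},{"x": 0.5,"y": 0.16,"z": -0.7,"rx": 0,"ry": 0,"rz": 0.04,"grip": 1},{"x": 0.75,"y": 0.24,"z": -0.7,"rx": 0,"ry": 0,"rz": 0.06,"grip": 1}])

```text
clock: 11.73
tcp_pos: [0.4711, -0.2471, 0.1227]
orientation: [[0.075, 0.997, 0.006], [0.997, -0.075, -0.005], [-0.005, 0.007, -1.0]]
ft_force: [0.1, 0.8, 0.1]
finger_gap: 0.0132
gripper_force: 30.3
```

```bash
python3 m.py; python3 -c "
from h import *
go([.465,.001,.12],1.49)"
```

```text
11.73 [ 0.4711 -0.2471  0.1227] yaw 1.4953 F [0.14 0.82 0.05] M [ 0.025 -0.035  0.013] gap 0.0132 30.3
xyz [ 1.646 -0.165  0.009] r [0.0011 0.0007 0.0008] dist 0.248 rot deg 0.6 t 11.73
```

>>> send_rows(series=[{"x": 0.95,"y": -0.1,"z": 0,"rx": 0,"ry": 0,"rz": 0,"grip": 1},{"x": 0.95,"y": -0.1,"z": 0,"rx": 0,"ry": 0,"rz": 0,"grip": 1},{"x": 0.95,"y": -0.1,"z": 0,"rx": 0,"ry": 0,"rz": 0,"grip": 1},{"x": 0.95,"y": -0.1,"z": 0,"rx": 0,"ry": 0,"rz": 0,"grip": 1},{"x": 0.95,"y": -0.1,"z": 0,"rx": 0,"ry": 0,"rz": 0,"grip": 1}])

```text
clock: 12.15
tcp_pos: [0.4621, -0.0984, 0.1201]
orientation: [[0.062, 0.998, -0.002], [0.998, -0.062, 0.002], [0.001, -0.002, -1.0]]
ft_force: [-0.1, 0.1, 0.1]
finger_gap: 0.0132
gripper_force: 30.3
```

```bash
python3 m.py; python3 -c "
from h import *
go([.465,.003,.10],1.49)"
```

```text
12.15 [ 0.4621 -0.0984  0.1201] yaw 1.5091 F [-0.05  0.14  0.13] M [ 0.028  0.009 -0.015] gap 0.0132 30.3
xyz [ 0.675 -0.022  0.135] r [-0.0003 -0.0002  0.003 ] dist 0.103 rot deg 1.1 t 12.15
```

>>> send_rows(series=[{"x": 0.67,"y": -0.02,"z": 0.13,"rx": 0,"ry": 0,"rz": 0.003,"grip": 1},{"x": 0.67,"y": -0.02,"z": 0.13,"rx": 0,"ry": 0,"rz": 0.003,"grip": 1},{"x": 0.67,"y": -0.02,"z": 0.13,"rx": 0,"ry": 0,"rz": 0.003,"grip": 1},{"x": 0.67,"y": -0.02,"z": 0.13,"rx": 0,"ry": 0,"rz": 0.003,"grip": 1}])

```text
clock: 12.48
tcp_pos: [0.4671, 0.0001, 0.0997]
orientation: [[0.082, 0.997, -0.001], [0.997, -0.082, 0.001], [0.001, -0.001, -1.0]]
ft_force: [-0.4, -0.4, 0.0]
finger_gap: 0.0137
gripper_force: 30.3
```

```bash
python3 m.py; python3 -c "
from h import *
cv2.imwrite('pics/w6.png',np.hstack([get_image('wrist')])[:,:,::-1])
p=place_of('peg','wrist');print(p);print(atz('wrist',p[0]['xy'],.085) if p else '')
go([.465,.003,.034],1.49)"
```

```text
12.48 [4.671e-01 1.000e-04 9.970e-02] yaw 1.4891 F [-0.44 -0.36  0.05] M [-0.025  0.054  0.064] gap 0.0137 30.3
[{'xy': [253.4, 231.9], 'confidence': 0.59}]
[4.68945009e-01 2.25335715e-04 8.50000000e-02]
xyz [ 0.037 -0.028  0.441] r [ 0.0003  0.0001 -0.0005] dist 0.067 rot deg 0.2 t 12.58
```

View pics/w6.png

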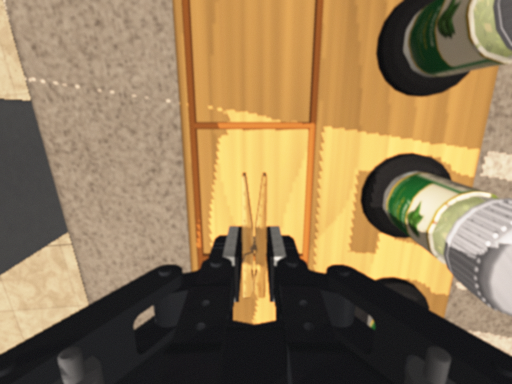

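The peg is held above the middle bay, straight in front of the middle jar. I'll lower it.

>>> send_rows(series=[{"x": 0.03,"y": -0.02,"z": 0.2,"rx": 0,"ry": 0,"rz": 0,"grip": 1},{"x": 0.03,"y": -0.02,"z": 0.35,"rx": 0,"ry": 0,"rz": 0,"grip": 1},{"x": 0.03,"y": -0.02,"z": 0.42,"rx": 0,"ry": 0,"rz": 0,"grip": 1},{"x": 0.03,"y": -0.02,"z": 0.44,"rx": 0,"ry": 0,"rz": 0,"grip": 1},{"x": 0.03,"y": -0.02,"z": 0.45,"rx": 0,"ry": 0,"rz": 0,"grip": 1}])

```text
clock: 13.0
tcp_pos: [0.4658, 0.0008, 0.0321]
orientation: [[0.087, 0.996, 0.001], [0.996, -0.087, -0.0], [-0.0, 0.001, -1.0]]
ft_force: [0.5, -0.1, -0.4]
finger_gap: 0.0136
gripper_force: 30.3
```

```bash
python3 m.py
```

```text
13.0 [0.4658 0.0008 0.0321] yaw 1.4835 F [ 0.47 -0.14 -0.36] M [ 0.036 -0.022  0.007] gap 0.0136 30.3
```

>>> send_rows(series=[{"x": 0,"y": 0,"z": 0.01,"rx": 0,"ry": 0,"rz": 0,"grip": 1},{"x": 0,"y": 0,"z": 0.02,"rx": 0,"ry": 0,"rz": 0,"grip": 1},{"x": 0,"y": 0,"z": 0.02,"rx": 0,"ry": 0,"rz": 0,"grip": 1}])

```text
clock: 13.25
tcp_pos: [0.4659, 0.0018, 0.03]
orientation: [[0.086, 0.996, 0.002], [0.996, -0.086, -0.001], [-0.0, 0.002, -1.0]]
ft_force: [0.3, 0.1, 0.4]
finger_gap: 0.0136
gripper_force: 30.3
```

```bash
python3 m.py
```

```text
13.25 [0.4659 0.0018 0.03  ] yaw 1.4851 F [0.34 0.08 0.38] M [-0.033 -0.007  0.001] gap 0.0136 30.3
```

>>> send_rows(series=[{"x": 0,"y": 0,"z": 0.01,"rx": 0,"ry": 0,"rz": 0,"grip": 1},{"x": 0,"y": 0,"z": 0.02,"rx": 0,"ry": 0,"rz": 0,"grip": 1},{"x": 0,"y": 0,"z": 0.02,"rx": 0,"ry": 0,"rz": 0,"grip": 1}])

```text
clock: 13.5
tcp_pos: [0.4659, 0.0019, 0.0297]
orientation: [[0.084, 0.996, 0.004], [0.996, -0.084, -0.002], [-0.001, 0.004, -1.0]]
ft_force: [-4.4, -2.3, 29.2]
finger_gap: 0.0134
gripper_force: 33.4
```

```bash
python3 m.py
```

```text
13.5 [0.4659 0.0019 0.0297] yaw 1.4865 F [-4.45 -2.3  29.21] M [-0.395  0.637  0.015] gap 0.0134 33.4
```

>>> send_rows(series=[{"x": 0,"y": 0,"z": -0.02,"rx": 0,"ry": 0,"rz": 0,"grip": 1},{"x": 0,"y": 0,"z": -0.02,"rx": 0,"ry": 0,"rz": 0,"grip": 0.5},{"x": 0,"y": 0,"z": -0.02,"rx": 0,"ry": 0,"rz": 0,"grip": 0.5},{"x": 0,"y": 0,"z": -0.02,"rx": 0,"ry": 0,"rz": 0,"grip": 0.5},{"x": 0,"y": 0,"z": -0.1,"rx": 0,"ry": 0,"rz": 0,"grip": 0.5}])

```text
clock: 13.92
tcp_pos: [0.4639, 0.0027, 0.0399]
orientation: [[0.085, 0.996, -0.004], [0.996, -0.085, 0.001], [0.001, -0.004, -1.0]]
ft_force: [-1.1, 0.2, 0.2]
finger_gap: 0.0426
gripper_force: 0.0
```

>>> send_rows(series=[{"x": 0,"y": 0,"z": -0.25,"rx": 0,"ry": 0,"rz": 0,"grip": 0.5},{"x": 0,"y": 0,"z": -0.5,"rx": 0,"ry": 0,"rz": 0,"grip": 0.5},{"x": 0,"y": 0,"z": -0.75,"rx": 0,"ry": 0,"rz": 0,"grip": 0.5},{"x": 0,"y": 0,"z": -0.9,"rx": 0,"ry": 0,"rz": 0,"grip": 0.5},{"x": 0,"y": 0,"z": -0.9,"rx": 0,"ry": 0,"rz": 0,"grip": 0.5}])

```text
clock: 14.33
tcp_pos: [0.4679, 0.002, 0.1803]
orientation: [[0.085, 0.996, 0.009], [0.996, -0.085, -0.002], [-0.001, 0.009, -1.0]]
ft_force: [0.4, -0.1, 0.0]
finger_gap: 0.0425
gripper_force: 0.0
```

```bash
python3 m.py; python3 peg.py w7; python3 -c "
from h import *
print(place_of('bay_2','wrist'))"
```

```text
14.33 [0.4679 0.002  0.1803] yaw 1.4861 F [ 0.36 -0.08  0.03] M [ 0.025 -0.009  0.002] gap 0.0425 0.0
pl [250.9 177.8] 0.84 [0.4621 0.0008 0.    ]
cut 0.83 [0.4602 0.0039] len 0.0727 axis ang -1.654 [250.  176.5]
[]
```

View pics/w7.png

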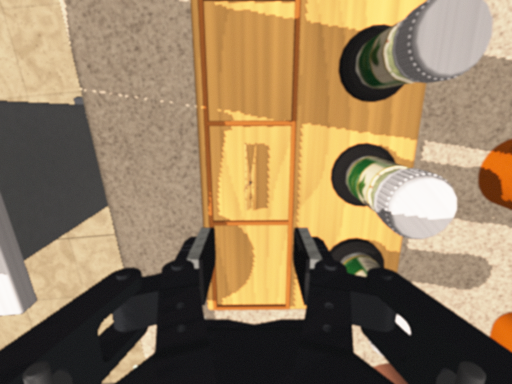

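The peg lies flat at (250,177), near the centre (252,172) of the middle bay, and the gripper is clear of it. Handing in.

```bash
python3 -c "
from bench import *
print(close_job())"
```

```text
the job is handed in; nothing more can be done
None
```

The middle jar's lid was the loose one; I backed it off by about 0.74 rad (estimated from the gripper's turn), laid the peg flat in the bay in front of it, and handed the job in at about 14.5 s, with no verdict returned.

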